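# A dose of soap from the pump into the rail cup

## Task

Get a dose of soap ready for felting: lift the small empty steel cup up and off the rail, stand it upright on the table with its mouth centred under the soap pump's spout, let go of it, then press the pump head all the way down and let it spring back up. Do not work the pump while the cup is not under the spout. Leave the brush cup hanging and everything else on the table where it is.

Things in the scene. Friction and masses are not known exactly. Their poses are not given: they have to be found in the camera images.
- cup: Small straight-sided empty steel cup, 58 mm outside diameter, 70 mm tall, 3 mm wall, open at the top, about 110 g. Origin: centre of its underside; z up along its axis, the hook strap on its back (+x). At the start it hangs on the rail's bar, underside 110 mm above the table, its -x side roughly facing the robot, perhaps a few degrees out of plumb.
- cup_hook (a point): Inside top of the small cup's hook, 90 mm above its underside and 36 mm behind (+x) its axis; rests on the bar. Folded strap 20 mm wide, top at 93 mm: vertical slot 7.5 mm wide, back lip down to 73 mm above the underside, outermost at x = 43 mm. The cup must rise at least 18 mm before it can move off the bar towards its -x.
- cup_mouth (a point): Centre of the small cup's rim, 70 mm above its underside; mouth 52 mm across inside.
- rail: Bench cup rail, fixed, roughly facing the robot. Plywood base 120 x 280 x 15 mm (x from -50 to +70 mm), two 12 mm square steel uprights at y = +-125 mm, and a flat steel bar 280 mm long (along y), 40 mm tall, 5 mm thick, centred on x = 0 with its top at z = 200 mm. Origin: on the table under the bar; -x is the front; two cups hang there, either on the left.
- brush_cup: Larger steel cup with three paint brushes standing in it, hanging on the rail beside the small cup, 110 to 140 mm from it: 68 mm diameter, 95 mm tall, brush tips to about 110 mm above its rim. Same hook. Origin: on the level 25 mm above its underside, 5 mm behind (+x) its axis.
- dispenser: White one-litre soap bottle, 80 mm diameter, shoulder at about 175 mm, held in a steel holder with a 104 mm round foot screwed to the table (fixed). Origin: on the table on the bottle's axis; -x is the way the spout points, roughly towards the robot.
- pump (a joint): Stroke of the sprung grey pump head, straight down, in m: 0 up, 0.015 fully down. The spring needs about 3 N to start and 9 N at the bottom and brings the head back up.
- pump_top (a point): Centre of the flat top of the pump head, a 36 mm round pad on the bottle's axis, 265 mm above the table when up; moves with the head.
- spout (a point): Mouth of the pump's long spout, 104 mm in front of the bottle's axis, 230 mm above the table when up, moves down with the head. The spout tube, 12 mm thick, runs level from the head at 255 mm height and bends down at its end.
- squeeze_bottle: Clear squeeze bottle with a pointed tip, 52 mm diameter, 150 mm tall, behind the soap bottle. Origin: centre of its underside.
- tape: Roll of paper tape, 66 mm diameter, 18 mm tall, lying on the rail's base behind the bar. Origin: centre of its underside.
- scissors: Scissors with one red and one black handle, 180 mm long, 10 mm thick, lying on the table. Origin: under the pivot; blades along +x.
- marker: Black marker pen with a red cap, 130 mm long, 15 mm thick, lying on the table. Origin: under its middle; cap towards +x.
- felting_board: Wooden felting board, 75 x 140 mm, ridged underneath, with a bar handle on top, 41 mm tall overall. Origin: centre of its underside.
- bowl: White ceramic bowl, 120 mm diameter, 50 mm tall. Origin: centre of its underside.

How it is judged:
By the outcome, as a careful person would: the job done as asked, in the order asked, and still so for the second after the job is handed in, with the robot touching nothing.
It also fails if it takes over 54 s, if anything falls off the work surface, if the arm or the gripper's body presses on something with over 40 N, if the wrist force passes 120 N, or if a joint passes its speed limit or range.

## Robot

A 6-joint arm with a two-finger parallel gripper is mounted at the origin on the work surface. World frame = base frame: x ahead of the robot, y to its left, z up, the work surface at z = 0. Lengths are in m, angles in rad, forces in N, time in s.
With the tool pointing down it reaches from about 0.35 to 0.975 m from the base axis. Payload 4.9 kg.
Tool frame: the origin (TCP) lies midway between the tips of the shut fingers; the grasp point (between the pads) lies 19 mm behind it (ctrl.hold_point_z is the distance from the TCP to the grasp point, in m); z points along the fingers, y is the line along which they close (so a half turn about z gives the same grasp; the last joint's range is limited). The gripper opens to 85 mm and grips with 20 to 120 N. Pads are 22 mm wide; open, the fingers measure 114 mm over their backs; the gripper's body (76 mm by 85 mm) begins 54 mm behind the grasp point. The pads swing forward as they close: fully open they stand 13 mm farther back than shut.
Start: joints at [-1.434, 0.053, 1.613, -0, 1.476, -0.119], TCP at [0.158, -0.605, 0.231] pointing down, gripper open.
Joint ranges: [-3.01, 3.01], [-1.01, 2.22], [0.06, 2.58], [-1.02, 4.17], [0.09, 2.62], [-3.14, 3.14]. Speed limits (rad/s): [2.57, 2.57, 3.14, 3.14, 3.14, 3.14].

## Interface

Orientations are given as a rotation vector (axis times angle).
In Python, from station import status, viewer, finish_job, ctrl gives the robot as it stands.
- The arm moves only by the shell command python3 -m jog 'ROWS' [FORCE]. ROWS is JSON, a list of rows, each a list of 7 numbers: the turn, a rotation vector about the tool's x, y, z each as a share of 5 degrees, from -1 to 1, then the shift along the tool's x, y, z each as a share of 30 mm, from -1 to 1, then the opening, from -1 (shut) to 1 (fully open). A call has 1 to 5 rows; each row shifts and turns the commanded pose from where the row before left it, along the tool's axes as they then stand; what a row does not reach is not made up. A row lasts 1/8 s, in which the tool goes at most 62.5 mm and 10.7 degrees, less where a joint would pass 70% of its speed; a pose out of reach is approached as far as the arm can. A call with a number of a shift or a turn outside -1 to 1 is refused whole. A call with a gripper value outside its range is refused whole. The fingers move at their own pace and stop on an object; FORCE is the grip in N (left out, the last holds). Time passes only in rows, so rows that do not move let the fingers close. It gives the time, the measured TCP pose, the force, the opening and the grip force at its end, in the units of the state.
- status.get_obs(): the state, without advancing time (a new reading comes with each control period).
- viewer.get_image(name): name is "side" or "top"; returns a dict with "img" (384x512x3 uint8, red, green, blue), "fovy" (degrees; the focal length in pixels is half the picture's height over the tangent of half this angle, whatever the lens; pixels are square), "cx", "cy" (the principal point, pixels), "distortion" ([k1, k2, p1, p2, k3] as OpenCV has them; the pictures are not rectified), "rvec" (rotation vector, rad) and "tvec" (3), from world to camera coordinates, as OpenCV has them. Camera axes: x right, y down, z forward; pixel columns grow to the right and rows downward; lengths in m; the calibration is good to about 2 mm. A picture is of the moment at which its call begins. There is no depth.
- finish_job(): hands the job in; it is judged then, once.
The state is a dict: "t": time; "q": joint angles; "dq": joint speeds; "effort": joint torques, N m; "tool_pos": TCP position; "tool_rot": TCP orientation; "contact_force": force on the tool from outside, world axes, zero at the start; "wrist_torque": the same for the moment, N m; "opening": finger opening in m; "grip_force": force on a finger pad.
Only numpy, scipy, OpenCV 4.12 (cv2) and the standard library are available. Lean on these libraries where they do the work, as an engineer would, in place of code of your own. Each camera call takes 0.05 s, during which the arm holds its last target. There are 200 camera calls.

## Working session

There is one attempt and no reset: what is moved stays moved. The work goes in short steps, Python scripts to look and compute and a shell command to move; the robot and the scene stay as the last step left them, time stands still between calls to the robot, and variables do not carry over. Pictures are saved under pics/ and viewed, at most 10 in all, crops included, and the job is handed in when it is done.

```bash
ls; mkdir -p pics; cat > h.py <<'E'
import numpy as np,cv2
from station import status,viewer,finish_job,ctrl
def grab(n,f=None):
    d=viewer.get_image(n)
    if f: cv2.imwrite('pics/'+f,cv2.cvtColor(d['img'],cv2.COLOR_RGB2BGR))
    return d
def K(d):
    f=d['img'].shape[0]/2/np.tan(np.radians(d['fovy'])/2)
    return np.array([[f,0,d['cx']],[0,f,d['cy']],[0,0,1.]])
def ray(d,uv):
    p=cv2.undistortPoints(np.array([[uv]],float),K(d),np.array(d['distortion'],float))[0,0]
    R=cv2.Rodrigues(np.array(d['rvec'],float))[0];t=np.array(d['tvec'],float).ravel()
    return -R.T@t,R.T@np.array([p[0],p[1],1])
def onz(d,uv,z):
    o,v=ray(d,uv);return o+v*(z-o[2])/v[2]
def proj(d,P):
    return cv2.projectPoints(np.array(P,float).reshape(-1,1,3),np.array(d['rvec'],float),np.array(d['tvec'],float),K(d),np.array(d['distortion'],float))[0][:,0]
def tri(d1,a,d2,b):
    o1,v1=ray(d1,a);o2,v2=ray(d2,b)
    s=np.linalg.lstsq(np.c_[v1,-v2],o2-o1,rcond=None)[0]
    p,q=o1+s[0]*v1,o2+s[1]*v2
    return (p+q)/2,np.linalg.norm(p-q)
E
python3 - <<'E'
from h import *
import pickle
D={n:grab(n,n+'0.png') for n in('side','top')}
pickle.dump(D,open('d0.pkl','wb'))
for n in D: print(n,ray(D[n],(256,192)),D[n]['fovy'],D[n]['distortion'])
o=status.get_obs();print(o)
E
```

```text
pics
side (array([0.4112723 , 1.05768784, 1.06486329]), array([ 0.12499651, -0.75698401, -0.64146352])) 47.85118082158302 [-0.03729873  0.          0.          0.          0.        ]
top (array([ 0.3986439 , -0.00571271,  1.56176976]), array([ 0.1247407 , -0.00627327, -0.99218356])) 46.16370745263243 [-0.1108831  0.         0.         0.         0.       ]
{'t': 0.1, 'q': array([-1.43399010e+00,  5.33184464e-02,  1.61416936e+00,  2.11288269e-05,
        1.47600217e+00, -1.18983103e-01]), 'dq': array([ 0.00074213, -0.00074611, -0.0031362 ,  0.00065593, -0.00142356,
        0.0012405 ]), 'effort': array([-1.35657894e-03, -3.94906640e+01, -3.71364570e+01, -1.79342046e-04,
        3.90363566e-03,  2.25056795e-05]), 'tool_pos': array([ 0.15806891, -0.60409298,  0.23016128]), 'tool_rot': array([-3.11405254e+00, -4.00453325e-01, -6.47307382e-06]), 'contact_force': array([0.40770988, 0.76458008, 0.43876205]), 'wrist_torque': array([ 0.02613785,  0.01490011, -0.0281732 ]), 'grip_force': 0.0, 'opening': 0.08536634869200141}
```

View pics/side0.png

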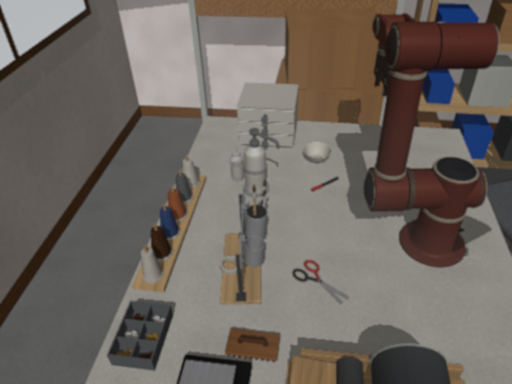

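View pics/top0.png

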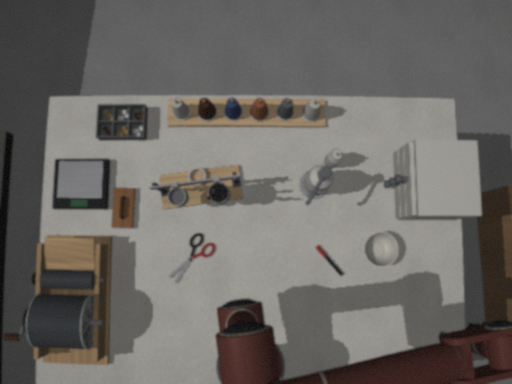

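```bash
python3 - <<'E'
import cv2,numpy as np
s=cv2.imread('pics/side0.png');t=cv2.imread('pics/top0.png')
a=cv2.resize(s[115:315,190:330],None,fx=4,fy=4,interpolation=cv2.INTER_CUBIC)[:600]
b=cv2.resize(s[110:230,190:330],None,fx=4,fy=4,interpolation=cv2.INTER_CUBIC)
a=cv2.resize(s[170:310,200:300],None,fx=4,fy=4,interpolation=cv2.INTER_CUBIC)
b=cv2.resize(s[115:255,215:315],None,fx=4,fy=4,interpolation=cv2.INTER_CUBIC)
cv2.imwrite('pics/sc.png',np.hstack([a,b]))  # left off (200,170), right off (215,115)
c=cv2.resize(t[140:220,150:350],None,fx=4,fy=4,interpolation=cv2.INTER_CUBIC)
cv2.imwrite('pics/tc.png',c) # off (150,140)
E
```

```text
(no output)
```

View pics/sc.png

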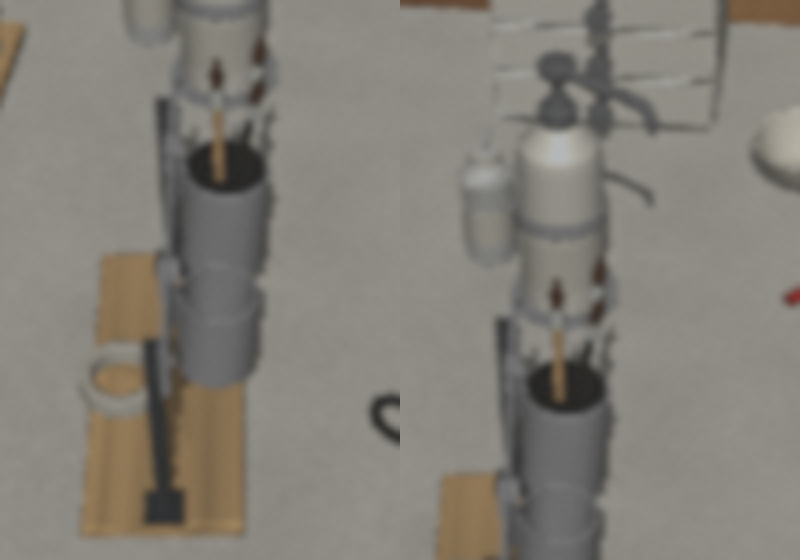

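View pics/tc.png

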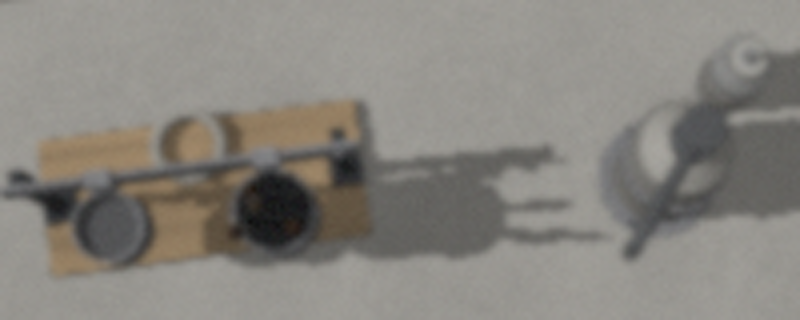

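```bash
python3 - <<'E'
from h import *
import pickle
D=pickle.load(open('d0.pkl','rb'));T,S=D['top'],D['side']
a=onz(T,(151.2,187.5),.2);b=onz(T,(239.5,176.5),.2);print('bar',a,b,np.linalg.norm(a-b),'dirdeg',np.degrees(np.arctan2(*(a-b)[:2])))
f=np.array([[ (x/4+150-.4),(y/4+140-.4)] for x,y in[(113,226),(98,182),(272,208),(264,158)]])
for p,z in zip(f,(.18,.2,.18,.2)):print('cup,hook,brush,hook',onz(T,p,z))
c=onz(T,f[0],.18);u=(a-b)[:2]/np.linalg.norm((a-b)[:2]);n=np.array([u[1],-u[0]]);print('u',u,'n',n,'cup to bar',(a[:2]-c[:2])@n,'edges',[np.linalg.norm(onz(T,(f[0][0]-9.3,f[0][1]),.18)-c)])
P=onz(T,(700/4+149.6,127/4+139.6),.265);print('pump',P)
for z in(.23,.24,.255):q=onz(T,(630/4+149.6,252/4+139.6),z);print('spout end',z,q,np.linalg.norm(q[:2]-P[:2]))
print('tri pump',tri(T,(324.6,171.4),S,(254,129.5)))
print('tri spout',tri(T,(307.1,202.6),S,(277.6,146.6)))
print('side chk',proj(S,[[c[0],c[1],.18],[c[0],c[1],.11],P,[P[0],P[1],.0]]))
# bottle centre: white cap circle
# squeeze bottle, brush tips
print('tip',onz(T,(748/4+149.6,55/4+139.6),.15))
for p in[(386,249)]:print('bowl',onz(T,p,.05))
for p in[(317,246),(343,274)]:print('marker',onz(T,p,.01))
E
```

```text
bar [0.58198802 0.30704562 0.2       ] [0.61736897 0.03638859 0.2       ] 0.272959773118979 dirdeg -7.447615528765911
cup,hook,brush,hook [0.55823411 0.22743269 0.18      ]
cup,hook,brush,hook [0.58975602 0.23649432 0.2       ]
cup,hook,brush,hook [0.57295162 0.10432363 0.18      ]
cup,hook,brush,hook [0.60893756 0.10945127 0.2       ]
u [-0.12961968  0.99156378] n [0.99156378 0.12961968] cup to bar 0.03387291628423209 edges [np.float64(0.029000420283540683)]
pump [ 0.62373832 -0.21446167  0.265     ]
spout end 0.23 [ 0.53513772 -0.16638344  0.23      ] 0.10080467896168113
spout end 0.24 [ 0.53411281 -0.16517699  0.24      ] 0.10228250706158189
spout end 0.255 [ 0.53257546 -0.16336733  0.255     ] 0.1045050259885182
tri pump (array([ 0.62138009, -0.21363005,  0.27042622]), np.float64(0.00250450748589366))
tri spout (array([ 0.53367582, -0.1655282 ,  0.23721294]), np.float64(0.0014385292881110964))
side chk [[254.34907317 241.30725996]
 [255.0904035  257.9835937 ]
 [253.05589062 130.62125108]
 [255.288256   189.349386  ]]
tip [ 0.70258148 -0.27267555  0.15      ]
bowl [ 0.39755687 -0.45448811  0.05      ]
marker [ 0.40798111 -0.22596548  0.01      ]
marker [ 0.31244677 -0.31482468  0.01      ]
```

```bash
cat >> h.py <<'E'
from scipy.spatial.transform import Rotation as Ro
def go(pos,head,tilt):
    """tool-frame delta to target: shift units (30mm), turn units (5deg)"""
    o=status.get_obs();R=Ro.from_rotvec(o['tool_rot'])
    T=Ro.from_euler('z',head,degrees=True)*Ro.from_rotvec([np.pi,0,0])*Ro.from_euler('y',tilt,degrees=True)
    s=R.inv().apply(np.array(pos)-o['tool_pos'])/.03
    r=np.degrees((R.inv()*T).as_rotvec())/5
    print('t',round(o['t'],2),'pos',o['tool_pos'].round(4),'F',o['contact_force'].round(1),'grip',round(o['grip_force'],1),'op',round(o['opening'],4))
    print('turn',r.round(3),'shift',s.round(3),'shift in target axes',(T.inv().apply(np.array(pos)-o['tool_pos'])/.03).round(3))
E
python3 -m jog '[[0,0,0,1,-0.61,-0.47,1],[0,0,0,1,-0.61,-0.47,1],[0,0,0,1,-0.61,-0.47,1],[0,0,0,1,-0.61,-0.47,1],[0,0,0,1,-0.61,-0.47,1]]'
python3 -m jog '[[0,0,0,1,-0.61,-0.47,1],[0,0,0,1,-0.61,-0.47,1],[0,0,0,1,-0.61,-0.47,1],[0,0,0,1,-0.61,-0.47,1],[0,0,0,1,-0.61,-0.47,1]]'
python3 -m jog '[[0,0,0,1,-0.61,-0.47,1],[0,0,0,1,-0.61,-0.47,1]]'
python3 -c "
from h import *;go((.48,.2,.35),7.4,0)"
```

```text
t: 0.72
tool_pos: [0.2807, -0.477, 0.3016]
tool_rot: [-3.115, -0.4, 0.0]
contact_force: [0.4, 0.8, 0.3]
opening: 0.0854
grip_force: 0.0
t: 1.35
tool_pos: [0.4026, -0.3506, 0.3722]
tool_rot: [-3.115, -0.401, 0.001]
contact_force: [0.6, -0.4, -0.5]
opening: 0.0856
grip_force: 0.0
t: 1.6
tool_pos: [0.4514, -0.3001, 0.4004]
tool_rot: [-3.115, -0.401, 0.001]
contact_force: [0.7, -0.8, 0.1]
opening: 0.0853
grip_force: 0.0
t 1.6 pos [ 0.4514 -0.3001  0.4004] F [ 0.7 -0.8  0.1] grip 0.0 op 0.0853
turn [-0.008  0.006  1.451] shift [  5.139 -15.884   1.688] shift in target axes [  3.091 -16.407   1.679]
```

```bash

python3 -m jog '[[0,0,0,0.32,-0.99,0.1,1],[0,0,0,0.32,-0.99,0.1,1],[0,0,0,0.32,-0.99,0.1,1],[0,0,0,0.32,-0.99,0.1,1],[0,0,0,0.32,-0.99,0.1,1]]' | head -2
python3 -m jog '[[0,0,0,0.32,-0.99,0.1,1],[0,0,0,0.32,-0.99,0.1,1],[0,0,0,0.32,-0.99,0.1,1],[0,0,0,0.32,-0.99,0.1,1],[0,0,0,0.32,-0.99,0.1,1]]' | head -2
python3 -m jog '[[0,0,0,0.32,-0.99,0.1,1],[0,0,0,0.32,-0.99,0.1,1],[0,0,0,0.32,-0.99,0.1,1],[0,0,0,0.32,-0.99,0.1,1],[0,0,0,0.32,-0.99,0.1,1]]' | head -2
python3 -m jog '[[0,0,0,0.32,-0.99,0.1,1],[0,0,0.72,0,0,0,1],[0,0,0.72,0,0,0,1],[0,1,0,0,0,0,1],[0,1,0,0,0,0,1]]' | head -3
python3 -m jog '[[0,1,0,0,0,0,1],[0,1,0,0,0,0,1],[0,1,0,0,0,0,1],[0,1,0,0,0,0,1],[0,1,0,0,0,0,1]]' | head -3
python3 -m jog '[[0,1,0,0,0,0,1],[0,1,0,0,0,0,1]]' | head -3
python3 -c "
from h import *;go((.503,.2205,.209),7.4,45);print(status.get_obs()['q'].round(2))"
```

```text
t: 2.22
tool_pos: [0.4595, -0.1442, 0.3848]
t: 2.85
tool_pos: [0.4683, 0.0116, 0.3699]
t: 3.48
tool_pos: [0.4772, 0.1674, 0.3548]
t: 4.1
tool_pos: [0.4793, 0.1975, 0.3519]
tool_rot: [-3.112, -0.203, -0.275]
t: 4.72
tool_pos: [0.479, 0.1974, 0.3521]
tool_rot: [-2.952, -0.192, -0.934]
t: 4.97
tool_pos: [0.479, 0.1975, 0.352]
tool_rot: [-2.85, -0.186, -1.184]
t 4.97 pos [0.479  0.1975 0.352 ] F [-1.  -0.1 -0.2] grip 0.0 op 0.0854
turn [-0.008 -0.024  0.008] shift [-2.746 -0.658  3.997] shift in target axes [-2.739 -0.658  4.002]
[ 0.32 -0.76  2.17 -0.16  0.96  1.8 ]
```

```bash

python3 -m jog '[[0,0,0,-0.68,-0.16,1,1],[0,0,0,-0.68,-0.16,1,1],[0,0,0,-0.69,-0.17,1,1],[0,0,0,-0.69,-0.17,1,1],[0,0,0,0,0,0,1]]' | head -4
python3 - <<'E'
from h import *
go((.573,.230,.1385),7.4,45)
a=grab('side')['img'][170:320,190:340];b=grab('top')['img'][120:270,110:260]
m=np.hstack([cv2.resize(i,None,fx=2.6,fy=2.6,interpolation=cv2.INTER_CUBIC) for i in(a,b)])
cv2.imwrite('pics/pre.png',m[:,:,::-1])
E
```

```text
t: 5.6
tool_pos: [0.501, 0.2199, 0.2041]
tool_rot: [-2.858, -0.188, -1.17]
contact_force: [-0.4, -0.2, -0.3]
t 5.6 pos [0.501  0.2199 0.2041] F [-0.4 -0.2 -0.3] grip 0.0 op 0.0852
turn [0.007 0.1   0.026] shift [ 0.195 -0.025  3.257] shift in target axes [ 0.166 -0.024  3.259]
```

View pics/pre.png

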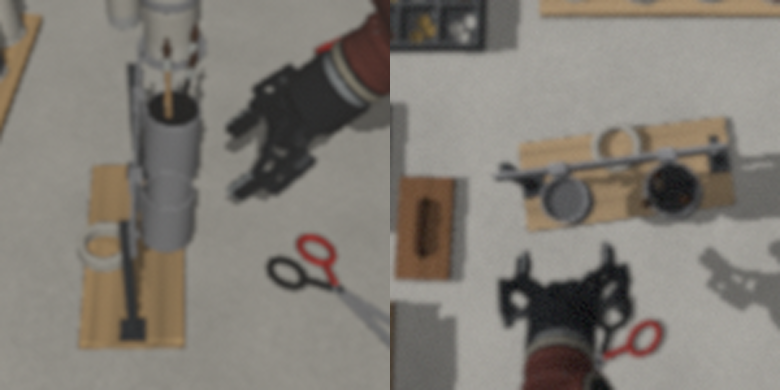

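```bash

python3 -m jog '[[0,0.1,0,0.05,0,0.65,1],[0,0,0,0.05,0,0.65,1],[0,0,0,0.05,0,0.65,1],[0,0,0,0,0,0.65,1],[0,0,0,0,0,0.65,1]]' | head -4
python3 -m jog '[[0,0,0,0,0,0,-1],[0,0,0,0,0,0,-1],[0,0,0,0,0,0,-1],[0,0,0,0,0,0,-1],[0,0,0,0,0,0,-1]]' 30
python3 -m jog '[[0,0,0,0,0,0,-1],[0,0,0,0,0,0,-1],[0,0,0,0,0,0,-1],[0,0,0,0,0,0,-1]]' 40
python3 -c "
from h import *;go((.573,.230,.1385),7.4,45)"
```

```text
t: 6.32
tool_pos: [0.5773, 0.2304, 0.1477]
tool_rot: [-2.842, -0.184, -1.2]
contact_force: [-0.6, -0.4, -0.0]
t: 6.95
tool_pos: [0.576, 0.2304, 0.1464]
tool_rot: [-2.843, -0.185, -1.198]
contact_force: [-3.7, -1.6, 7.0]
opening: 0.058
grip_force: 32.5
t: 7.45
tool_pos: [0.5759, 0.2304, 0.1464]
tool_rot: [-2.843, -0.185, -1.198]
contact_force: [-4.6, -1.4, 7.1]
opening: 0.0581
grip_force: 40.7
t 7.45 pos [0.5759 0.2304 0.1464] F [-4.6 -1.4  7.1] grip 40.7 op 0.0581
turn [-0.015 -0.137  0.004] shift [-0.257  0.001  0.113] shift in target axes [-0.255  0.001  0.116]
```

```bash

python3 -m jog '[[0,0,0,0.24,0,-0.24,-1],[0,0,0,0.24,0,-0.24,-1],[0,0,0,0.24,0,-0.24,-1],[0,0,0,0.24,0,-0.24,-1],[0,0,0,0.24,0,-0.24,-1]]'
python3 - <<'E'
from h import *
go((.573,.230,.1385),7.4,45)
a=grab('side')['img'][140:290,190:340];b=grab('top')['img'][120:270,110:260]
m=np.hstack([cv2.resize(i,None,fx=2.6,fy=2.6,interpolation=cv2.INTER_CUBIC) for i in(a,b)])
cv2.imwrite('pics/lift.png',m[:,:,::-1])
E
```

```text
t: 8.07
tool_pos: [0.5744, 0.2299, 0.1954]
tool_rot: [-2.846, -0.186, -1.192]
contact_force: [-0.2, -1.1, -1.1]
opening: 0.0579
grip_force: 46.5
t 8.07 pos [0.5744 0.2299 0.1954] F [-0.2 -1.1 -1.1] grip 46.5 op 0.0579
turn [-0.007 -0.091  0.01 ] shift [-1.383 -0.009  1.299] shift in target axes [-1.373 -0.009  1.31 ]
```

View pics/lift.png

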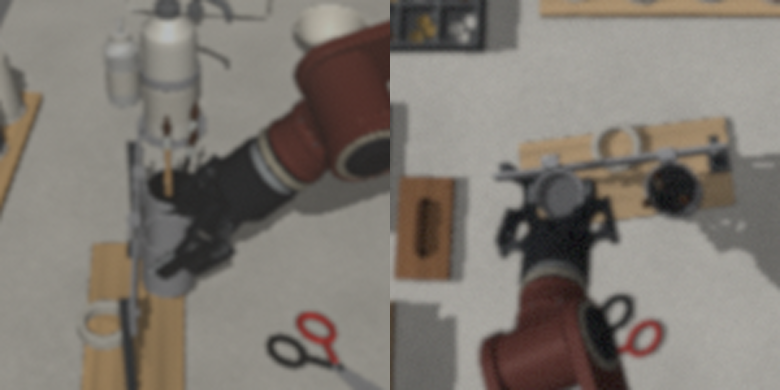

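```bash

python3 -m jog '[[0,0,0,-0.6,0,-0.6,-1],[0,0,0,-0.6,0,-0.6,-1],[0,0,0,-0.6,0,-0.6,-1],[0,0,0,-0.6,0,-0.6,-1],[0,0,0,-0.6,0,-0.6,-1]]'|head -5
python3 -m jog '[[-0.72,0,0.72,0,0,0,-1],[-0.72,0,0.72,0,0,0,-1],[-0.72,0,0.72,0,0,0,-1],[-0.72,0,0.72,0,0,0,-1],[-0.72,0,0.72,0,0,0,-1]]'|head -3
python3 -m jog '[[-0.72,0,0.72,0,0,0,-1],[-0.72,0,0.72,0,0,0,-1]]'
python3 -c "
from h import *;go((.444,-.1165,.13),-28.7,45)"
```

```text
t: 8.8
tool_pos: [0.4475, 0.2132, 0.1935]
tool_rot: [-2.846, -0.185, -1.192]
contact_force: [-0.8, 0.5, -1.5]
opening: 0.0577
t: 9.43
tool_pos: [0.4482, 0.2136, 0.1937]
tool_rot: [2.758, -0.443, 1.156]
t: 9.68
tool_pos: [0.4482, 0.2137, 0.1937]
tool_rot: [2.656, -0.673, 1.112]
contact_force: [0.1, 1.0, -0.8]
opening: 0.058
grip_force: 46.5
t 9.68 pos [0.4482 0.2137 0.1937] F [ 0.1  1.  -0.8] grip 46.5 op 0.058
turn [-0.097 -0.074  0.011] shift [2.107 9.768 5.082] shift in target axes [2.15  9.722 5.151]
```

```bash

python3 -m jog '[[0,0,0,0.21,0.97,0.51,-1],[0,0,0,0.21,0.97,0.51,-1],[0,0,0,0.21,0.97,0.51,-1],[0,0,0,0.21,0.97,0.51,-1],[0,0,0,0.21,0.97,0.51,-1]]'|head -3
python3 -m jog '[[0,0,0,0.21,0.97,0.51,-1],[0,0,0,0.21,0.97,0.51,-1],[0,0,0,0.21,0.97,0.51,-1],[0,0,0,0.21,0.97,0.51,-1],[-0.1,-0.07,0,0.21,0.97,0.51,-1]]'|head -3
python3 - <<'E'
from h import *
go((.444,-.1165,.052),-28.7,45)
a=grab('side');b=grab('top')
import pickle;pickle.dump((a,b,status.get_obs()),open('d1.pkl','wb'))
a=a['img'][100:220,200:320];b=b['img'][130:250,240:360]
m=np.hstack([cv2.resize(i,None,fx=3.3,fy=3.3,interpolation=cv2.INTER_CUBIC) for i in(a,b)])
cv2.imwrite('pics/pp.png',m[:,:,::-1])
E
```

```text
t: 10.3
tool_pos: [0.4471, 0.0484, 0.1615]
tool_rot: [2.658, -0.669, 1.114]
t: 10.92
tool_pos: [0.4488, -0.1163, 0.1313]
tool_rot: [2.653, -0.676, 1.1]
t 10.93 pos [ 0.4488 -0.1163  0.1313] F [ 0.4  0.5 -1.2] grip 46.5 op 0.0579
turn [ 0.    -0.008  0.026] shift [-1.967  0.078  1.772] shift in target axes [-1.966  0.083  1.774]
```

View pics/pp.png

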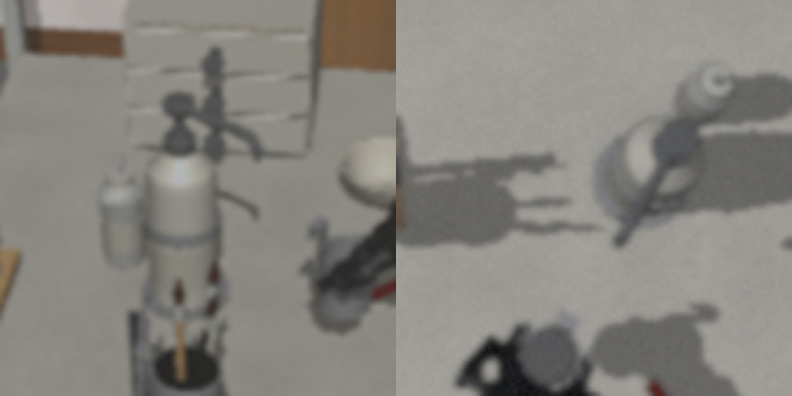

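```bash
python3 - <<'E'
from h import *
import pickle
a,b,o=pickle.load(open('d1.pkl','rb'))
print(onz(b,(286.3,235.7),.165))
hs=np.array([.877,-.48])
c=o['tool_pos'][:2]-.019*hs
th=np.linspace(0,2*np.pi,40)
im=cv2.resize(b['img'][210:260,260:310],None,fx=10,fy=10,interpolation=cv2.INTER_CUBIC)
P=proj(b,[[c[0]+.029*np.cos(t),c[1]+.029*np.sin(t),.165] for t in th])
cv2.polylines(im,[((P-[260,210]+.5)*10).astype(int)],True,(255,0,0))
im2=cv2.resize(a['img'][155:205,275:325],None,fx=10,fy=10,interpolation=cv2.INTER_CUBIC)[:500,:290]
for z in(.095,.165):
    P=proj(a,[[c[0]+.029*np.cos(t),c[1]+.029*np.sin(t),z] for t in th])
    cv2.polylines(im2,[((P-[275,155]+.5)*10).astype(int)],True,(255,0,0))
cv2.imwrite('pics/ov.png',np.hstack([im,im2])[:,:,::-1])
E
```

```text
[ 0.43854305 -0.10892373  0.165     ]
```

View pics/ov.png

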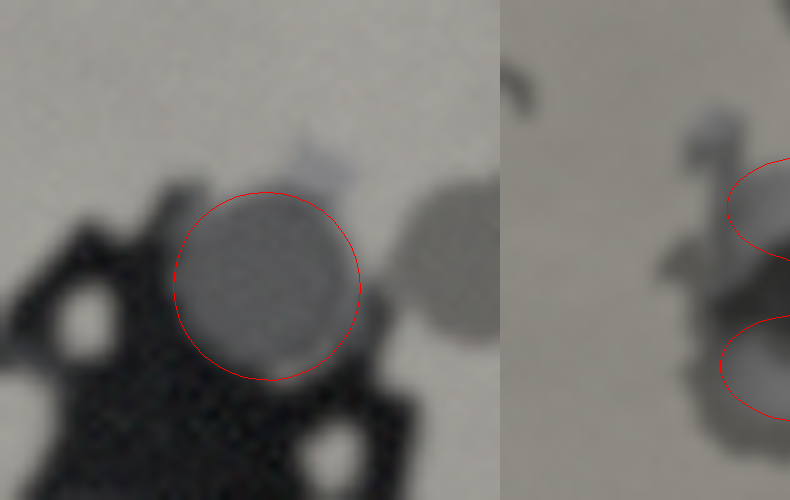

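```bash
python3 - <<'E'
from h import *
import pickle
D=pickle.load(open('d0.pkl','rb'));S=D['side'];T=D['top']
u=np.array([-.1296,.9916]);n=np.array([.9916,.1296])
c0=np.array([.5997,.1717])
w=lambda x,y,z:[*(c0+n*x+u*y),z]
P=proj(S,[w(0,.14,.2),w(0,-.14,.2),w(70e-3,.14,.015),w(-.05,.14,.015),w(-.05,.14,0),w(-.05,-.14,.015)])
print('sc-left coords',((P-[200,170])*4).round(0))
c=np.array([.557,.228]);th=np.linspace(0,2*np.pi,60)
for z in(.11,.18):
    Q=(proj(S,[[c[0]+.029*np.cos(t),c[1]+.029*np.sin(t),z] for t in th])-[200,170])*4
    print(z,Q.min(0),Q.max(0))
# top-side line: silhouette of cup in d0 columns: print gray profile down col 254
g=cv2.cvtColor(S['img'],cv2.COLOR_RGB2GRAY);print(g[225:275,254]);print(g[255,235:275]);
print(S['img'][255:272,254])
# held cup
a,b,o=pickle.load(open('d1.pkl','rb'));g=cv2.cvtColor(a['img'],cv2.COLOR_RGB2GRAY)
print(g[160:212:1,290:316:2])
E
```

```text
sc-left coords [[164. 353.]
 [177.  81.]
 [ 81. 523.]
 [245. 521.]
 [246. 534.]
 [245. 248.]]
0.11 [182.11933241 322.95018931] [261.78778591 383.45116946]
0.18 [177.73206575 256.33865729] [260.3613689  316.68311078]
[107 107 107 107 107 107 107 107 107 108 111 115 111 109 108 108 109 110
 109 109 109 109 109 110 112 114 110 107 107 108 108 107 107 108 107 108
 108 107 107 109 107 107 108 111 112 113 113 112 112 113]
[ 99  75  65  68  81  94  91  77  70  76  83  90  95 100 103 104 106 109
 108 108 107 106 105 103  99  94  90  81  77  86 113 131 135 137 137 137
 138 137 136 136]
[[108 108 108]
 [107 107 107]
 [107 107 108]
 [108 108 108]
 [107 107 108]
 [109 108 109]
 [109 108 109]
 [107 107 107]
 [108 107 108]
 [108 109 109]
 [108 107 107]
 [111 106 101]
 [120 106  88]
 [129 108  81]
 [131 109  79]
 [132 109  80]
 [131 110  80]]
[[135 134 135 135 137 138 138 138 121  97  85  88  96]
 [134 135 134 137 137 137 138 140 136 120  96  87  90]
 [134 135 136 137 137 138 139 140 140 134 119 105  95]
 [135 136 136 137 138 138 140 141 139 138 135 129 118]
 [135 136 136 134 138 139 139 140 139 13
[... 1900 characters left out ...]
20  93  90  87  87  99 121 137 137 137]
 [137 139 139 133 111 108  98 100 120 134 138 138 136]
 [137 138 139 137 132 130 118 120 134 136 136 137 138]
 [138 139 139 138 139 138 134 134 137 137 135 137 138]
 [138 138 139 139 139 138 137 138 136 135 135 135 138]
 [138 139 138 139 138 136 136 137 136 136 135 135 136]
 [136 137 138 139 138 137 137 137 135 136 135 134 135]
 [136 138 138 138 139 137 138 137 136 137 135 135 136]
 [135 137 137 138 138 138 138 137 137 137 137 135 136]
 [137 136 137 138 137 137 139 137 137 138 137 137 137]
 [137 137 138 138 139 138 138 138 137 137 137 137 136]
 [136 137 138 138 139 139 140 138 138 137 138 137 137]
 [136 137 139 138 140 139 140 139 138 139 138 138 137]]
```

```bash
python3 - <<'E'
from h import *
import pickle
a,b,o=pickle.load(open('d1.pkl','rb'))
h=np.array([.877,-.48,0]);l=np.array([.48,.877,0]);tp=o['tool_pos'];G0=tp-.019*h;G0[2]=tp[2]-.0364
# pivot ~ grasp: 45mm above underside on axis
for pitch in(0,5,10,15):
  R=Ro.from_rotvec(l*np.radians(-pitch)) # bottom swings forward
  f=lambda x,y,z:(G0+[0,0,.045])+R.apply(h*x+l*y+np.array([0,0,z-.045]))
  th=np.linspace(0,2*np.pi,60)
  B=proj(a,[f(.029*np.cos(t),.029*np.sin(t),0) for t in th]);Rm=proj(b,[f(.029*np.cos(t),.029*np.sin(t),.07) for t in th])
  print(pitch,'side bottom box',B.min(0).round(1),B.max(0).round(1),'strap top side',proj(a,[f(.04,y,.093) for y in(-.01,.01)]).round(1).tolist(),'top rim box',Rm.min(0).round(1),Rm.max(0).round(1),'strap top',proj(b,[f(.04,0,.093)]).round(1))
g=cv2.cvtColor(b['img'],cv2.COLOR_RGB2GRAY);print(g[222:252,272:302:2])
E
```

```text
0 side bottom box [296.5 186.3] [313.2 197. ] strap top side [[297.6, 164.8], [294.4, 167.7]] top rim box [276.8 228.8] [295.5 247.5] strap top [[293.  226.4]]
5 side bottom box [295.6 185.6] [312.2 196.9] strap top side [[298.7, 164.5], [295.5, 167.4]] top rim box [276.5 229.4] [295.2 248.1] strap top [[292.4 227.6]]
10 side bottom box [294.8 184.7] [311.1 196.7] strap top side [[299.9, 164.3], [296.7, 167.2]] top rim box [276.1 230. ] [294.9 248.7] strap top [[291.8 228.9]]
15 side bottom box [294.  183.8] [310.1 196.4] strap top side [[301.1, 164.1], [297.9, 167.0]] top rim box [275.8 230.7] [294.5 249.1] strap top [[291.1 230.3]]
[[155 154 154 155 154 153 155 155 153 151 159 161 158 157 158]
 [155 152 152 154 156 154 155 155 153 147 156 159 157 155 156]
 [156 155 155 156 153 152 155 154 150 139 151 155 158 158 157]
 [155 155 154 154 156 153 154 154 146 133 139 149 156 157 157]
 [156 156 150 149 148 153 155 152 143 133 133 142 154 156 158]
 [155 154 141 134 138 154 150 144 132 131 131 135 151 157 158]
 [154 151 118 106 119 149 141 123 112 121 129 138 154 158 159]
 [156 144  94  80
[... 732 characters left out ...]
5 111]
 [ 41  29  29  61  85  86  88  88  88  89  81  90  73  70 123]
 [ 42  30  29  56  79  86  85  85  87  84  83  85  72  74 135]
 [ 41  27  29  42  68  82  86  86  84  81  86  80  67  87 144]
 [ 35  30  25  28  54  74  85  88  83  78  93  68  63 103 149]
 [ 29  31  30  21  40  64  79  82  83  85  89  54  51 113 154]
 [ 24  26  26  23  26  46  60  77  98  92  72  38  44 118 154]
 [ 27  31  30  27  16  28  41  69  98  74  51  28  42 111 148]
 [ 24  29  33  26  22  25  33  51  73  52  29  22  37  93 130]
 [ 27  27  27  24  26  19  28  33  40  29  14  25  26  61  96]
 [ 24  30  24  24  29  19  18  23  23  23  22  26  26  30  60]
 [ 30  27  26  25  21  28  22  25  15  17  40  47  34  22  43]]
```

```bash

python3 -m jog '[[0,0,0,-0.49,0.02,0.46,-1],[0,0,0,-0.49,0.02,0.46,-1],[0,0,0,-0.49,0.02,0.46,-1],[0,0,0,-0.49,0.02,0.46,-1],[0,0,0,0,0,0,-1]]'
python3 -c "
from h import *;go((.5483,-.1734,.047),-28.7,45)"
```

```text
t: 11.65
tool_pos: [0.4594, -0.1161, 0.0513]
tool_rot: [2.66, -0.677, 1.08]
contact_force: [0.4, 0.8, -1.2]
opening: 0.0577
grip_force: 46.5
t 11.65 pos [ 0.4594 -0.1161  0.0513] F [ 0.4  0.8 -1.2] grip 46.5 op 0.0577
turn [0.043 0.147 0.047] shift [2.419 0.254 2.558] shift in target axes [2.387 0.253 2.588]
```

```bash

python3 -m jog '[[0.04,0.15,0.05,0.48,0.05,0.51,-1],[0,0,0,0.48,0.05,0.51,-1],[0,0,0,0.48,0.05,0.51,-1],[0,0,0,0.48,0.05,0.51,-1],[0,0,0,0.48,0.05,0.51,-1]]'|head -4
python3 -m jog '[[0,0,0,0,0,0,-1],[0,0,0,0,0,0,-1]]'
python3 -c "
from h import *;go((.5483,-.1734,.040),-28.7,45)"
```

```text
t: 12.28
tool_pos: [0.5496, -0.1742, 0.051]
tool_rot: [2.65, -0.679, 1.106]
contact_force: [-0.5, -0.2, -0.1]
t: 12.52
tool_pos: [0.5481, -0.1737, 0.05]
tool_rot: [2.651, -0.68, 1.104]
contact_force: [-0.5, 0.7, -1.4]
opening: 0.0578
grip_force: 46.5
t 12.53 pos [ 0.5481 -0.1737  0.05  ] F [-0.5  0.7 -1.4] grip 46.5 op 0.0578
turn [ 0.006 -0.042 -0.015] shift [-0.235 -0.012  0.236] shift in target axes [-0.234 -0.012  0.237]
```

```bash

python3 -m jog '[[0,0,0,-0.08,0,0.08,-1],[0,0,0,-0.08,0,0.08,-1],[0,0,0,-0.08,0,0.08,-1],[0,0,0,0,0,0,-1]]'|sed -n 2,4p
python3 -m jog '[[0,0,0,-0.03,0,0.03,-1],[0,0,0,-0.03,0,0.03,-1],[0,0,0,0,0,0,-1]]'|sed -n 2,4p
python3 - <<'E'
from h import *
a=grab('side');b=grab('top');o=status.get_obs()
import pickle;pickle.dump((a,b,o),open('d2.pkl','wb'))
h=np.array([.877,-.48]);c=o['tool_pos'][:2]-.018*h;th=np.linspace(0,2*np.pi,40)
im=[]
for d,x,y,s in((b,275,175,8),(a,240,130,8)):
    i=cv2.resize(d['img'][y:y+65,x:x+48],None,fx=s,fy=s,interpolation=cv2.INTER_CUBIC)
    for z in(0,.07):
        P=proj(d,[[c[0]+.029*np.cos(t),c[1]+.029*np.sin(t),z] for t in th])
        cv2.polylines(i,[((P-[x,y]+.5)*s).astype(int)],True,(255,0,0))
    im.append(i)
cv2.imwrite('pics/pl.png',np.hstack(im)[:,:,::-1])
E
```

```text
tool_pos: [0.5482, -0.1742, 0.0391]
tool_rot: [2.651, -0.681, 1.103]
contact_force: [0.1, 0.5, -1.1]
tool_pos: [0.5495, -0.1747, 0.0384]
tool_rot: [2.649, -0.68, 1.107]
contact_force: [-3.4, 1.1, 5.5]
```

View pics/pl.png

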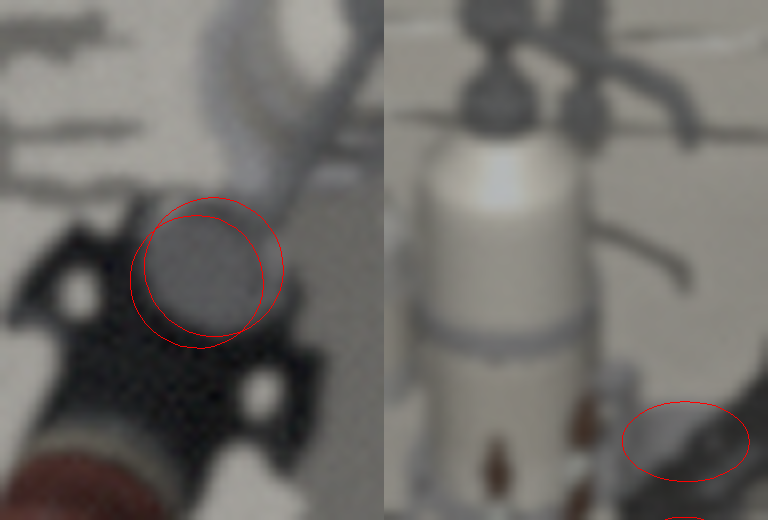

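```bash

python3 -m jog '[[0,0,0,0,0,0,-0.2],[0,0,0,0,0,0,0.2],[0,0,0,0,0,0,0.6],[0,0,0,0,0,0,1],[0,0,0,0,0,0,1]]'
python3 -m jog '[[0,0,0,0,0,-0.3,1],[0,0,0,0,0,-0.5,1],[0,0,0,0,0,-0.9,1],[0,0,0,0,0,-0.9,1],[0,0,0,0,0,-0.9,1]]'
python3 - <<'E'
from h import *
go((.43,-.11,.40),-28.7,0)
a=grab('side');b=grab('top');o=status.get_obs()
import pickle;pickle.dump((a,b,o),open('d3.pkl','wb'))
c=[.5337,-.1661]
print(proj(b,[[*c,.07],[*c,0]]),proj(a,[[*c,.07],[*c,0]]))
for im,x,y in((b,278,190),(a,260,170)):
  print(cv2.cvtColor(im['img'],cv2.COLOR_RGB2GRAY)[y:y+40,x:x+50:2])
E
```

```text
t: 14.12
tool_pos: [0.5484, -0.1742, 0.0369]
tool_rot: [2.65, -0.681, 1.104]
contact_force: [0.2, 0.3, 0.2]
opening: 0.0856
grip_force: 0.0
t: 14.75
tool_pos: [0.4824, -0.1378, 0.1116]
tool_rot: [2.651, -0.68, 1.104]
contact_force: [0.6, 0.5, 0.7]
opening: 0.0852
grip_force: 0.0
t 14.75 pos [ 0.4824 -0.1378  0.1116] F [0.6 0.5 0.7] grip 0.0 op 0.0852
turn [-4.000e-03 -9.044e+00 -1.800e-02] shift [ 5.431  0.019 -8.176] shift in target axes [-1.978  0.025 -9.614]
[[301.27849729 207.90260934]
 [299.13514704 209.70539172]] [[277.25910458 184.63173174]
 [277.20285799 199.1237152 ]]
[[143 140 124 118 122 123 122 135 156 157 155 141 128 122 111 102  99  97
   88  77  84  84  81  85  84]
 [123 119 112 108 115 113 118 133 153 157 157 147 127 125 114 101  95  89
   85  78  92  89  87  91  83]
 [121 125 123 123 132 126 135 148 156 159 160 152 135 125 119 104  94  87
   82  79  98  96  88  89  89]
 [142 144 145 146 149 147 152 157 157 158 158 155 141 128 123 111  93  86
   77  71  84  84  87  85  98]
 [153 154 156 157 155 157 159 159 158 157 158 156 146 132 131 114  96  87
   78  76  79  81  86 
[... 7185 characters left out ...]
13 116 124 133 139 140 141 139 138 139
  138 138 137 138 137 136 136]
 [ 61  84 114  92 131 141 139 134 125 129 135 140 139 138 139 138 138 140
  138 138 137 137 137 136 136]
 [ 52  85 113  89 121 138 140 139 136 137 140 139 139 139 137 137 138 138
  139 139 138 138 137 136 136]
 [ 44  73 103  88 118 139 138 138 138 137 137 137 137 138 137 136 138 137
  139 139 139 138 137 136 136]
 [ 41  54  82  89 122 139 137 138 138 137 137 138 138 138 137 137 136 137
  138 138 138 137 138 138 139]
 [ 40  41  61  92 132 139 137 137 138 137 135 137 137 137 138 137 136 139
  139 138 139 138 139 138 138]
 [ 39  40  47  90 134 138 137 138 136 136 136 137 136 135 137 137 137 138
  139 139 138 139 138 138 138]]
```

```bash

python3 -m jog '[[0,0,0,0.3,0,-1,1],[0,0,0,0.3,0,-1,1],[0,0,0,0.7,0,-1,1],[0,0,0,0.7,0,-1,1],[0,0,0,0.7,0,-1,1]]'|sed -n 2,3p
python3 -m jog '[[0,0,0,0.7,0,-1,1],[0,0,0,0.7,0,-1,-1],[0,0,0,0.7,0,-1,-1],[0,-1,0,0.4,0,-0.2,-1],[0,-1,0,0,0,0,-1]]'|sed -n 2,3p
python3 -m jog '[[0,-1,0,0,0,0,-1],[0,-1,0,0,0,0,-1],[0,-1,0,0,0,0,-1],[0,-1,0,0,0,0,-1],[0,-1,0,0,0,0,-1]]'|sed -n 2,3p
python3 -m jog '[[0,-1,0,0,0,0,-1],[0,-1,0,0,0,0,-1],[0,0,0,0,0,0,-1]]'
python3 -c "
from h import *;go((.6225,-.214,.31),-28.7,0)"
```

```text
tool_pos: [0.4397, -0.1146, 0.2746]
tool_rot: [2.651, -0.681, 1.103]
tool_pos: [0.4335, -0.108, 0.397]
tool_rot: [2.771, -0.713, 0.874]
tool_pos: [0.4335, -0.1081, 0.3947]
tool_rot: [2.99, -0.77, 0.257]
t: 17.1
tool_pos: [0.4338, -0.1085, 0.3939]
tool_rot: [3.042, -0.784, -0.003]
contact_force: [-0.5, -0.2, -0.4]
opening: -0.0001
grip_force: 0.0
t 17.1 pos [ 0.4338 -0.1085  0.3939] F [-0.5 -0.2 -0.4] grip 0.0 op -0.0001
turn [ 0.012  0.019 -0.04 ] shift [7.21  0.038 2.784] shift in target axes [7.205 0.066 2.796]
```

```bash

python3 -m jog '[[0,0,0,0.9,0,0,-1],[0,0,0,0.9,0.01,0,-1],[0,0,0,0.9,0.01,0.2,-1],[0,0,0,0.9,0,0.2,-1],[0,0,0,0.9,0.01,0.4,-1]]'|sed -n 2,3p
python3 -m jog '[[0,0,0,0.9,0,0.6,-1],[0,0,0,0.9,0.01,0.6,-1],[0,0,0,0.9,0,0.8,-1],[0,0,0,0,0,0,-1]]'|sed -n 2,4p
python3 -m jog '[[0,0,0,0,0,0.5,-1],[0,0,0,0,0,0.4,-1],[0,0,0,0,0,0.3,-1],[0,0,0,0,0,0,-1]]'
python3 - <<'E'
from h import *
go((.6225,-.214,.265),-28.7,0)
E
```

```text
tool_pos: [0.5516, -0.1742, 0.3717]
tool_rot: [3.041, -0.782, 0.005]
tool_pos: [0.6209, -0.2132, 0.3076]
tool_rot: [3.042, -0.784, -0.008]
contact_force: [-0.6, 0.4, 0.0]
t: 18.73
tool_pos: [0.6207, -0.2129, 0.2747]
tool_rot: [3.042, -0.783, -0.001]
contact_force: [-0.5, 0.9, 0.5]
opening: 0.0003
grip_force: 0.0
t 18.73 pos [ 0.6207 -0.2129  0.2747] F [-0.5  0.9  0.5] grip 0.0 op 0.0003
turn [ 0.01   0.009 -0.034] shift [0.07  0.004 0.324] shift in target axes [0.07  0.005 0.324]
```

```bash

python3 -m jog '[[0,0,0,0.05,0,0.2,-1],[0,0,0,0,0,0.15,-1],[0,0,0,0,0,0.1,-1],[0,0,0,0,0,0.1,-1],[0,0,0,0,0,0,-1]]'|sed -n 2,4p
python3 -m jog '[[0,0,0,0,0,0.1,-1],[0,0,0,0,0,0.1,-1],[0,0,0,0,0,0.05,-1],[0,0,0,0,0,0,-1]]'|sed -n 2,4p
```

```text
tool_pos: [0.6229, -0.2141, 0.2601]
tool_rot: [3.041, -0.783, 0.002]
contact_force: [-1.0, -0.0, 5.3]
tool_pos: [0.6229, -0.2141, 0.2534]
tool_rot: [3.041, -0.783, 0.003]
contact_force: [-2.8, 2.3, 7.0]
```

```bash

python3 -m jog '[[0,0,0,0,0,0.08,-1],[0,0,0,0,0,0.08,-1],[0,0,0,0,0,0,-1]]'|sed -n 2,4p
python3 -m jog '[[0,0,0,0,0,0.05,-1],[0,0,0,0,0,0,-1]]'|sed -n 2,4p
python3 -m jog '[[0,0,0,0,0,0.04,-1],[0,0,0,0,0,0,-1],[0,0,0,0,0,0,-1]]'|sed -n 2,4p
```

```text
tool_pos: [0.623, -0.2141, 0.25]
tool_rot: [3.041, -0.783, 0.004]
contact_force: [-5.1, 1.6, 11.8]
tool_pos: [0.623, -0.2141, 0.25]
tool_rot: [3.041, -0.783, 0.005]
contact_force: [-6.5, 2.3, 14.8]
tool_pos: [0.6231, -0.2141, 0.2499]
tool_rot: [3.041, -0.782, 0.006]
contact_force: [-8.2, 2.8, 17.9]
```

```bash

python3 -m jog '[[0,0,0,0,0,-0.15,-1],[0,0,0,0,0,-0.3,-1],[0,0,0,0,0,-0.4,-1],[0,0,0,0,0,-0.8,-1],[0,0,0,0,0,-1,-1]]'|sed -n 2,4p
python3 -m jog '[[0,0,0,0,0,-1,-1],[0,0,0,-0.9,0,-0.5,-1],[0,0,0,-1,0,0,-1],[0,0,0,-1,0,0,-1],[0,0,0,-1,0,0,-1]]'|sed -n 2,4p
python3 -m jog '[[0,0,0,-1,0,0,-1],[0,0,0,-1,0,0,-1],[0,0,0,-1,0,0,-1],[0,0,0,0,0,0,-1],[0,0,0,0,0,0,-1]]'
python3 - <<'E'
from h import *
a=grab('side')['img'][110:260,210:310];b=grab('top')['img'][130:280,150:350]
m=np.hstack([cv2.resize(i,None,fx=2.6,fy=2.6,interpolation=cv2.INTER_CUBIC) for i in(a,b)])
cv2.imwrite('pics/end.png',m[:,:,::-1])
E
```

```text
tool_pos: [0.6221, -0.2136, 0.3223]
tool_rot: [3.042, -0.783, -0.004]
contact_force: [-0.7, 0.7, 0.2]
tool_pos: [0.5192, -0.1568, 0.3677]
tool_rot: [3.042, -0.783, -0.001]
contact_force: [0.6, 1.0, -1.1]
t: 22.72
tool_pos: [0.4416, -0.114, 0.3682]
tool_rot: [3.041, -0.783, 0.0]
contact_force: [0.0, 0.1, 0.4]
opening: -0.0002
grip_force: 0.0
```

View pics/end.png

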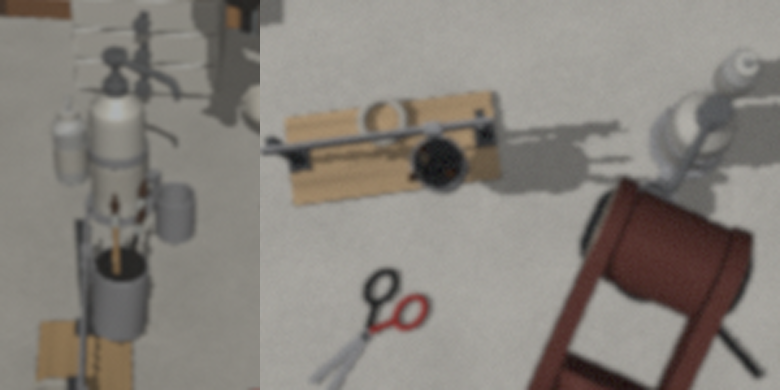

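The final picture shows the cup standing upright under the spout (side crop, about 175,212). The pump head is back up (115,57), the brush cup is still hanging (438,160 in the top crop), and the other items in view have not moved.

```bash
python3 -c "
from h import *;print(finish_job())"
```

```text
the job is handed in; nothing more can be done
None
```

The small cup is off the rail, standing upright and released under the spout, within about 2 mm of centre by the camera measurements. The pump was pressed to its stop and sprang back up, the brush cup is still hanging, and the job was handed in at about 23 s; no verdict came back.

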